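# Load a lure mould into the injection stand and clamp it on the hidden nozzle

### The arm

A 6-joint arm with a two-finger parallel gripper is mounted at the origin on the work surface. World frame = base frame: x ahead of the robot, y to its left, z up, the work surface at z = 0. Lengths are in m, angles in rad, forces in N, time in s.
With the tool pointing down it reaches from about 0.35 to 0.975 m from the base axis. Payload 4.9 kg.
Tool frame: the origin (TCP) lies midway between the tips of the shut fingers; the grasp point (between the pads) lies 19 mm behind it; z points along the fingers, y is the line along which they close (so a half turn about z gives the same grasp; the last joint's range is limited). The gripper opens to 85 mm and grips with 20 to 120 N. Pads are 22 mm wide; open, the fingers measure 114 mm over their backs; the gripper's body (76 mm by 85 mm) begins 54 mm behind the grasp point. The pads swing forward as they close: fully open they stand 13 mm farther back than shut.
Start: joints at [1.033, 0.053, 1.613, -0, 1.476, -0.119], TCP at [0.254, 0.571, 0.231] pointing down, gripper open.
Joint ranges: [-3.01, 3.01], [-1.01, 2.22], [0.06, 2.58], [-1.02, 4.17], [0.09, 2.62], [-3.14, 3.14]. Speed limits (rad/s): [2.57, 2.57, 3.14, 3.14, 3.14, 3.14].

### API

Orientations are given as a rotation vector (axis times angle).
In Python, from station import ctrl gives the robot as it stands.
- The arm moves only by the shell command python3 -m handwheel 'ROWS' [FORCE]. ROWS is JSON, a list of rows, each an object with "gripper": the gripper command: -1 is fully open, 1 is shut, values between are in proportion; "offset": the shift along the tool's x, y, z in mm, a list of three; "rotation": the turn, a rotation vector about the tool's x, y, z in rad, a list of three. A call has exactly 8 rows; each row is the pose to reach, as a shift and turn from the pose commanded when the call began, along the tool's axes at that moment; what a row does not reach only later rows make up. A row lasts 1/8 s, in which the tool goes at most 62.5 mm and 10.7 degrees, less where a joint would pass 70% of its speed; a pose out of reach is approached as far as the arm can. A call with a gripper value outside its range is refused whole. The fingers move at their own pace and stop on an object; FORCE is the grip in N (left out, the last holds). Time passes only in rows, so rows that repeat a pose let the fingers close, or fill a call up. It gives the time, the measured TCP pose, the force, the opening and the grip force at its end, in the units of the state.
- ctrl.get_obs(): the state, without advancing time (a new reading comes with each control period).
- ctrl.get_image(name): name is "side" or "top"; returns a dict with "image" (480x640x3 uint8, red, green, blue), "fovy" (degrees; the focal length in pixels is half the picture's height over the tangent of half this angle, whatever the lens; pixels are square), "cx", "cy" (the principal point, pixels), "xyz" and "attitude" of the camera in the world. Camera axes: x right, y up, looking along -z (the intrinsics and any distortion apply to the point x, -y, -z); pixel columns grow to the right and rows downward; lengths in m; the calibration is good to about 2 mm. A picture is of the moment at which its call begins. There is no depth.
- ctrl.finish_job(): hands the job in; it is judged then, once.
The state is a dict: "t": time; "q": joint angles; "dq": joint speeds; "effort": joint torques, N m; "tool_pos": TCP position; "tool_rot": TCP orientation; "contact_force": force on the tool from outside, world axes, zero at the start; "wrist_torque": the same for the moment, N m; "opening": finger opening in m; "grip_force": force on a finger pad.
Only numpy, scipy, OpenCV 4.12 (cv2) and the standard library are available. Lean on these libraries where they do the work, as an engineer would, in place of code of your own. Each camera call takes 0.05 s, during which the arm holds its last target. There are 200 camera calls.

### The job

Load the lure mould with the round port boss into the injection stand: draw it out of the rack by its port end, lay it flat on the bench clear of the rack and let go, then take it again near its other end and lay it flat on the stand's rollers, port end between the guides and pointing to the hood, and let go. Then slide the clamp carriage up behind it with the knob, so that it pushes the mould along the rollers under the hood until you feel the spring-loaded nozzle hidden in there and have pressed it about half way in - gently, never ramming it - and leave it clamped so. Leave everything else where it is.

Things in the scene. Friction and masses are not known exactly. Their poses are not given: they have to be found in the camera images.
- mould: the lure mould: plain aluminium block 140 long (its x) x 36 wide (y) x 28 high (z) mm, 0.34 kg, with a round boss (the port) on its +x end face. Origin: centre of the block's underside. At the start it lies on the bench in one of the rack's two bays (either one), only its port end sticking out, by about 45 mm plus the boss.
- port (a point): centre of the flat end of the mould's port boss (18 mm diameter, 8 mm long), 78 mm along the mould's x from its origin and 14 mm above its underside
- rack: fixed plywood rack, 110 deep (x) x 144 wide (y) x 42 high mm, origin at the centre of its underside. Two covered bays at y = -45 and +45 mm, open only towards its -x side (mouth at x = -55 mm), each 44 wide and 36 high inside, back wall at x = +49 mm, floor is the bench. The mould comes out along the rack's -x.
- stand: fixed injection stand; its x is the loading direction. Origin on the bench under the middle of the hood's mouth. Base plate x -270 to +100 mm, 100 wide, 8 high. Rollers (axes along y) at x -185 to +74 mm, tops 31 mm above the bench. Hood: opaque box from x 0 to +94 mm, tunnel 44 wide, roof underside 67 mm, top 71 mm above the bench, an injector standing on it at x 62 mm, up to 141 mm.
- guides (a point): start of the stand's two upright guides, on the axis at roller-top height, at x = -98 mm of the stand. From here to the hood they stand 44 mm apart inside, tops 61 mm above the bench, with lips flared outwards up to 68 mm; a flared lead-in reaches 16 mm further out.
- hood_mouth (a point): middle of the hood's mouth, 45 mm above the bench (the port's height on the rollers). Inside on this axis is a spring nozzle that cannot be seen: its face stands 42 to 66 mm inside the mouth, differently each time. It gives by 10 mm, pushing back with 1.5 N at first touch rising to 6.5 N, then is solid.
- carriage: clamp carriage, aluminium block on the stand's two slide rods. Origin on the bench under the middle of its pushing face (40 wide, 35 to 65 mm above the bench), axes as the stand's; it reaches 52 mm behind the face. It starts with the face 165 to 190 mm before the hood's mouth (190 = fully back), slides up to 150 mm along x, with friction of about 8 N, and stays where it is left.
- knob (a point): middle of the carriage's knurled steel knob (upright cylinder, 26 mm diameter, 26 mm tall, 69 to 95 mm above the bench); 32 mm behind the pushing face, 82 mm above the bench
- flat_mould: bystander: another mould, 140 x 28 x 20 mm, without any boss, in the other bay; origin at the centre of its underside, x along its length
- spool: bystander: thread spool standing, 30 mm diameter, 36 mm tall, origin under its centre
- eye_jar: bystander: clear jar, 44 mm diameter, 45 mm tall, origin under its centre
- driver: bystander: screwdriver lying, 150 mm long along its x
- bead_dish: bystander: small white bowl, 68 mm diameter, 22 mm high, origin under its centre
- cement: bystander: amber bottle, 32 mm diameter, 65 mm tall, origin under its centre
- brush: bystander: brush lying, 150 mm long along its x
- cork_drum: bystander: cork cylinder, 40 mm diameter, 30 mm tall, origin under its centre
Things that resemble listed ones, but are neither listed nor needed, are in the scene too. Leave any orange look-alike of the mould alone. Several things have the shape of the rack; the one meant has the colours described above.

How it is judged:
By the outcome, as a careful person would: the job done as asked, in the order asked, and still so for the second after the job is handed in, with the robot touching nothing.
It also fails if it takes over 67 s, if anything falls off the work surface, if the arm or the gripper's body presses on something with over 40 N, if the wrist force passes 120 N, or if a joint passes its speed limit or range.

## Working session

There is one attempt and no reset: what is moved stays moved. The work goes in short steps, Python scripts to look and compute and a shell command to move; the robot and the scene stay as the last step left them, time stands still between calls to the robot, and variables do not carry over. Pictures are saved under pics/ and viewed, at most 10 in all, crops included, and the job is handed in when it is done.

```bash
ls; mkdir -p pics; python3 - <<'E'
from station import ctrl
import cv2,json
import numpy as np
o=ctrl.get_obs();print(o)
for n in ("top","side"):
    d=ctrl.get_image(n);im=d.pop("image");print(n,d)
    cv2.imwrite(f"pics/{n}0.png",im[:,:,::-1])
    np.save(f"pics/{n}0.npy",im)
E
```

```text
pics
{'t': 0.0, 'q': array([ 1.03302357e+00,  5.33410003e-02,  1.61427716e+00, -1.39330136e-05,
        1.47600284e+00, -1.18962599e-01]), 'dq': array([-0.00178772,  0.00100413, -0.00163514, -0.00011462, -0.00127786,
       -0.00073354]), 'effort': array([-5.69177719e-04, -3.93696892e+01, -3.70165873e+01, -2.01652301e-04,
        7.22744400e-03,  6.05539459e-07]), 'tool_pos': array([0.25383466, 0.57045788, 0.23008291]), 'tool_rot': array([-6.52932426e-01, -3.07233581e+00,  3.02229656e-03]), 'contact_force': array([ 0.04360573, -0.28061305, -0.19207816]), 'wrist_torque': array([ 0.00529352, -0.02178787, -0.04044918]), 'grip_force': 0.0, 'opening': 0.08528530791538583}
top {'fovy': 56.54179928672369, 'cx': 315.96125897723886, 'cy': 249.36065358037789, 'xyz': array([ 0.41178859, -0.05729043,  1.26019051]), 'attitude': array([ 0.10697926, -0.06635312, -1.58631418])}
side {'fovy': 46.649456283250906, 'cx': 320.7272991902622, 'cy': 246.6569813495558, 'xyz': array([ 0.44284401, -1.02516003,  0.87275627]), 'attitude': array([ 0.89075306, -0.03366403, -0.08788477])}
```

View pics/top0.png

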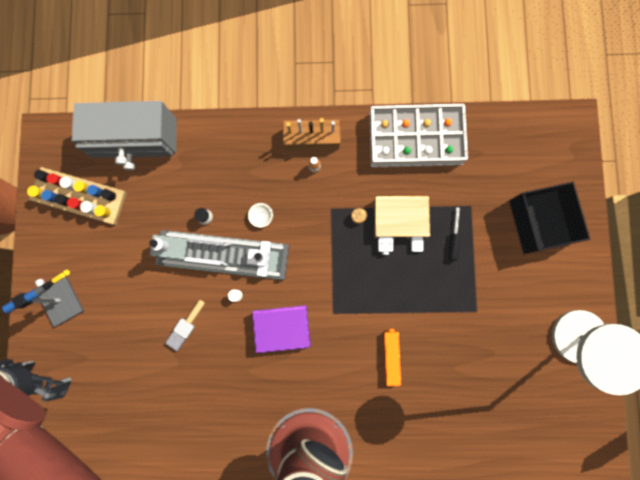

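View pics/side0.png

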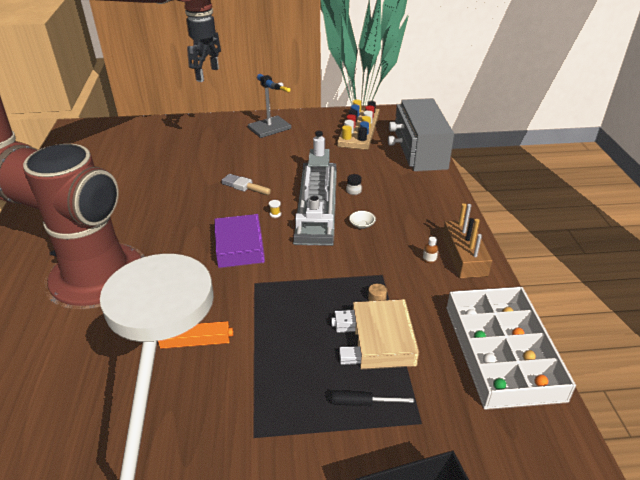

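The stand runs left to right in the top view, with the carriage knob at (157,243) and the injector at (258,257). The rack is at (402,215) with two moulds sticking out at (386,246) and (418,244). Next I'll zoom in on these.

```bash
cat > h.py <<'E'
import numpy as np, cv2
from scipy.spatial.transform import Rotation as R
from station import ctrl
def shot(n,save=None):
    d=ctrl.get_image(n)
    if save: cv2.imwrite(f"pics/{save}.png",d["image"][:,:,::-1])
    return d
def cam(d):
    f=240/np.tan(np.radians(d["fovy"])/2)
    return f,R.from_rotvec(d["attitude"]).as_matrix(),np.array(d["xyz"])
def ray(d,u,v):
    f,M,c=cam(d); r=M@np.array([(u-d["cx"])/f,-(v-d["cy"])/f,-1]); return c,r
def onz(d,u,v,z):
    c,r=ray(d,u,v); return c+r*(z-c[2])/r[2]
def proj(d,p):
    f,M,c=cam(d); q=M.T@(np.array(p)-c); return d["cx"]+f*q[0]/-q[2], d["cy"]-f*q[1]/-q[2]
def two(d1,p1,d2,p2):
    c1,r1=ray(d1,*p1);c2,r2=ray(d2,*p2); r1/=np.linalg.norm(r1); r2/=np.linalg.norm(r2)
    s=np.linalg.lstsq(np.c_[r1,-r2],c2-c1,rcond=None)[0]
    a,b=c1+r1*s[0],c2+r2*s[1]; return (a+b)/2,np.linalg.norm(a-b)
E
python3 - <<'E'
from h import *
t=shot("top")["image"][:,:,::-1];s=shot("side")["image"][:,:,::-1]
z=lambda im,x,y,w,h,k:cv2.resize(im[y:y+h,x:x+w],None,fx=k,fy=k,interpolation=cv2.INTER_CUBIC)
a=np.hstack([z(t,145,220,150,65,4),z(t,370,190,50,65,4)]) 
b=np.hstack([z(s,280,130,67,113,3)[:300],z(s,320,275,110,100,3),z(t,365,190,80,75,4)[:300]])
W=800
p=lambda im:np.pad(im[:,:W],((0,0),(0,max(0,W-im.shape[1])),(0,0)))
cv2.imwrite("pics/z1.png",np.vstack([p(a),p(b)]))
E
```

```text
(no output)
```

View pics/z1.png

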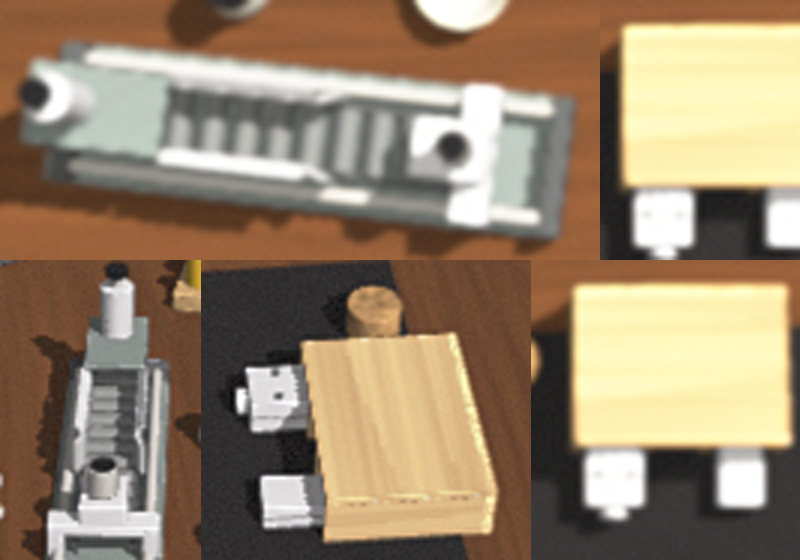

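The top-left block with the tall black-capped injector, at crop (35,95), is the hood, so the stand's x points to world +y. The carriage and knob are at the right end, at crop (450,147). The mould with the boss is in the left (+y) bay with its port towards the robot, and the plain mould is in the right bay.

```bash
python3 - <<'E'
from h import *
T=shot("top");S=shot("side")
def blob(d,box,fn):
    x,y,w,h=box;im=d["image"][y:y+h,x:x+w];m=fn(im.astype(int)).astype(np.uint8)
    n,l,st,ce=cv2.connectedComponentsWithStats(m);i=1+np.argmax(st[1:,4]);m=(l==i).astype(np.uint8)
    c=max(cv2.findContours(m,0,cv2.CHAIN_APPROX_NONE)[0],key=len)+np.array([x,y])
    return ce[i]+[x,y],st[i,4],c
dark=lambda im:im.max(2)<70
def pr(n,*a): print(n,*[np.round(v,4) for v in a])
it=blob(T,(145,235,18,18),dark);kt=blob(T,(250,248,16,18),dark)
is_=blob(S,(308,124,22,16),dark);ks=blob(S,(304,190,20,16),lambda i:i.max(2)<110)
for n,b in(("it",it),("kt",kt),("is",is_),("ks",ks)):pr(n,b[0],b[1])
pr("inj",*two(T,it[0],S,is_[0]));pr("knob",*two(T,kt[0],S,ks[0]))
pr("inj@z",onz(T,*it[0],.141),onz(S,*is_[0],.141));pr("knob@z",onz(T,*kt[0],.095),onz(S,*ks[0],.095))
# rack roof
rk=blob(T,(365,185,75,60),lambda i:(i[...,0]>150)&(i[...,0]-i[...,2]>35))
P=np.array([onz(T,u,v,.042)[:2] for u,v in rk[2][:,0]],np.float32)
r=cv2.minAreaRect(P);pr("rack",r[0],r[1],r[2])
for nm,bx in(("mould",(372,232,28,26)),("flat",(405,232,28,26))):
    m=blob(T,bx,lambda i:(i.min(2)>140)&(i.max(2)-i.min(2)<30))
    P=np.array([onz(T,u,v,.028 if nm=="mould" else .02)[:2] for u,v in m[2][:,0]],np.float32)
    pr(nm,m[0],P.min(0),P.max(0),onz(T,*m[0],.028)); print(m[2].reshape(-1,2).min(0),m[2].reshape(-1,2).max(0))
# hood green top
hd=blob(T,(145,225,50,45),lambda i:(abs(i-np.array([150,170,155])).max(2)<28)&(i[...,1]>i[...,0]+6))
P=np.array([onz(T,u,v,.071)[:2] for u,v in hd[2][:,0]],np.float32)
r=cv2.minAreaRect(P);pr("hood",r[0],r[1],r[2],cv2.boxPoints(r))
print(T["image"][252,170:186:5],T["image"][231:240,386])
E
```

```text
it [152.72 243.12] 25
kt [257.5    256.2222] 18
is [318.3514 133.1892] 37
ks [313.7317 197.6098] 41
inj [0.5598 0.3889 0.1367] 0.0008
knob [0.5249 0.1256 0.0976] 0.0009
inj@z [0.5597 0.3872 0.141 ] [0.5587 0.3805 0.141 ]
knob@z [0.5256 0.126  0.095 ] [0.5247 0.1294 0.095 ]
rack [ 0.6505 -0.2667] [0.2046 0.1432] 88.6934
mould [385.4837 244.687 ] [ 0.5316 -0.2406] [ 0.5795 -0.1984] [ 0.5577 -0.2194  0.028 ]
[378 237] [393 254]
flat [417.3824 244.2   ] [ 0.5391 -0.3248] [ 0.5788 -0.2934] [ 0.5574 -0.3073  0.028 ]
[412 237] [423 251]
hood [0.5369 0.3637] [0.0613 0.0148] 81.8913 [[0.5252 0.3345]
 [0.5399 0.3324]
 [0.5485 0.393 ]
 [0.5339 0.3951]]
[[193 204 195]
 [194 204 194]
 [191 205 193]
 [156 165 156]] [[254 241 177]
 [254 241 177]
 [254 244 181]
 [255 244 181]
 [252 230 168]
 [218 189 157]
 [192 187 181]
 [230 230 228]
 [254 253 253]]
```

```bash
python3 - <<'E'
from h import *
T=shot("top")
def rect(box,fn,z):
    x,y,w,h=box;im=T["image"][y:y+h,x:x+w].astype(int);m=fn(im).astype(np.uint8)
    n,l,st,ce=cv2.connectedComponentsWithStats(m);i=1+np.argmax(st[1:,4]);m=(l==i).astype(np.uint8)
    c=max(cv2.findContours(m,0,cv2.CHAIN_APPROX_NONE)[0],key=len)+np.array([x,y])
    P=np.array([onz(T,u,v,z)[:2] for u,v in c[:,0]],np.float32)
    r=cv2.minAreaRect(P);print(np.round(r[0],4),np.round(r[1],4),r[2]);print(np.round(cv2.boxPoints(r),4).tolist())
rect((365,185,75,60),lambda i:(i[...,0]>215)&(i[...,1]>190)&(i[...,0]-i[...,2]>35),.042)
rect((145,225,50,45),lambda i:(i[...,1]>185)&(i[...,1]-i[...,0]>5),.071)
rect((372,239,28,12),lambda i:(i.min(2)>125),.028)
rect((145,225,50,45),lambda i:(i[...,1]>130)&(i[...,1]-i[...,0]>5),.071)
print(T["image"][240,376:398,0], T["image"][246,376:398,0], T["image"][244:262,386,0])
E
```

```text
[ 0.6349 -0.2661] [0.1447 0.112 ] 88.73286437988281
[[0.5774000287055969, -0.33719998598098755], [0.689300000667572, -0.33959999680519104], [0.6924999952316284, -0.1949000060558319], [0.5806000232696533, -0.19249999523162842]]
[0.5582 0.3703] [0.0889 0.0545] 83.45692443847656
[[0.5260999798774719, 0.32919999957084656], [0.5802000164985657, 0.3230000138282776], [0.590399980545044, 0.4113999903202057], [0.5361999869346619, 0.41760000586509705]]
[ 0.5582 -0.2195] [0.0418 0.0307] 88.88428497314453
[[0.5425000190734863, -0.24009999632835388], [0.573199987411499, -0.24070000648498535], [0.5740000009536743, -0.1988999992609024], [0.5432999730110168, -0.19830000400543213]]
[0.5576 0.3688] [0.0938 0.0581] 81.15044403076172
[[0.5217000246047974, 0.32690000534057617], [0.5791000127792358, 0.3179999887943268], [0.593500018119812, 0.4106999933719635], [0.5360999703407288, 0.4196000099182129]]
[ 35  67 157 242 255 255 255 255 255 255 255 255 255 255 255 255 244 153
  60  30  29  37] [ 33  68 160 246 255 255 255 255 255 255 255 255 255 255 255 255 244 153
  68  57  56  56] [255 255 255 255 255 255 254 249 255 255 204  92  56  57  60  59  59  59]
```

```bash
cat >> h.py <<'E'
def plan(pos,yaw_y,o=None):
    """tool down, closing line (tool y) along world angle yaw_y deg (mod 180, nearest): offset mm, rotvec in tool axes"""
    o=o or ctrl.get_obs(); R0=R.from_rotvec(o["tool_rot"]); out=[]
    for a in(yaw_y,yaw_y+180):
        a=np.radians(a);y=np.array([np.cos(a),np.sin(a),0]);z=np.array([0,0,-1.])
        Rt=R.from_matrix(np.c_[np.cross(y,z),y,z]); out.append((R0.inv()*Rt).as_rotvec())
    off=R0.inv().apply(np.array(pos)-o["tool_pos"])*1000
    out.sort(key=np.linalg.norm)
    print("pos",o["tool_pos"].round(4),"q",o["q"].round(2),"F",o["contact_force"].round(2),"t",round(o["t"],2))
    print("off",off.round(1),"rot",out[0].round(3),"alt",out[1].round(3))
E
python3 -c "
from h import *
o=ctrl.get_obs();print(R.from_rotvec(o['tool_rot']).as_matrix().round(2))
plan((.555,-.2195,.12),88.8)"
```

```text
[[-0.91  0.41 -0.  ]
 [ 0.41  0.91 -0.  ]
 [ 0.   -0.   -1.  ]]
pos [0.2541 0.5709 0.231 ] q [ 1.03  0.05  1.61  0.    1.48 -0.12] F [0.67 0.18 0.03] t 0.35
off [-596.3 -599.6  111.3] rot [-0.001 -0.    -0.398] alt [-0.000e+00  1.000e-03  2.744e+00]
```

```bash
python3 -m handwheel '[{"gripper":-0.32,"offset":[-60,-60,0],"rotation":[0,0,-0.1]},{"gripper":-0.32,"offset":[-120,-120,0],"rotation":[0,0,-0.2]},{"gripper":-0.32,"offset":[-160,-160,0],"rotation":[0,0,-0.3]},{"gripper":-0.32,"offset":[-200,-200,0],"rotation":[0,0,-0.398]},{"gripper":-0.32,"offset":[-240,-240,0],"rotation":[0,0,-0.398]},{"gripper":-0.32,"offset":[-280,-280,0],"rotation":[0,0,-0.398]},{"gripper":-0.32,"offset":[-320,-320,0],"rotation":[0,0,-0.398]},{"gripper":-0.32,"offset":[-350,-350,0],"rotation":[0,0,-0.398]}]' 40
python3 -c "
from h import *
plan((.555,-.2195,.12),88.8)"
```

```text
t: 1.35
tool_pos: [0.432, 0.1069, 0.2317]
tool_rot: [0.033, 3.14, 0.0]
contact_force: [0.2, 1.2, -1.0]
opening: 0.0565
grip_force: 0.0
pos [0.432  0.1069 0.2317] q [ 0.07 -0.4   2.01  0.    1.53 -1.47] F [ 0.15  1.2  -1.04] t 1.35
off [-129.7 -323.7  111.8] rot [ 0.     0.001 -0.   ] alt [ 2.000e-03 -0.000e+00  3.141e+00]
```

```bash
python3 -m handwheel '[{"gripper":-0.32,"offset":[-22,-54,0],"rotation":[0,0,0]},{"gripper":-0.32,"offset":[-44,-108,0],"rotation":[0,0,0]},{"gripper":-0.32,"offset":[-66,-162,0],"rotation":[0,0,0]},{"gripper":-0.32,"offset":[-87,-216,20],"rotation":[0,0,0]},{"gripper":-0.32,"offset":[-108,-270,60],"rotation":[0,0,0]},{"gripper":-0.32,"offset":[-130,-323,100],"rotation":[0,0,0]},{"gripper":-0.32,"offset":[-130,-323,140],"rotation":[0,0,0]},{"gripper":-0.32,"offset":[-130,-323,140],"rotation":[0,0,0]}]' 
python3 - <<'E'
from h import *
plan((.555,-.2195,.004),88.8)
t=shot("top")["image"][:,:,::-1];s=shot("side")["image"][:,:,::-1]
cv2.imwrite("pics/g1.png",np.hstack([cv2.resize(t[180:280,350:450],(400,400)),cv2.resize(s[260:380,300:420],(400,400))]))
E
```

```text
t: 2.35
tool_pos: [0.5516, -0.216, 0.0862]
tool_rot: [-0.035, -3.132, -0.008]
contact_force: [-1.2, 0.7, -0.4]
opening: 0.0565
grip_force: 0.0
pos [ 0.5516 -0.216   0.0862] q [-0.5   0.11  1.8   0.    1.24 -2.05] F [-1.23  0.74 -0.41] t 2.35
off [-4.2 -3.9 82.2] rot [ 0.005 -0.009 -0.001] alt [-0.014 -0.007  3.14 ]
```

View pics/g1.png

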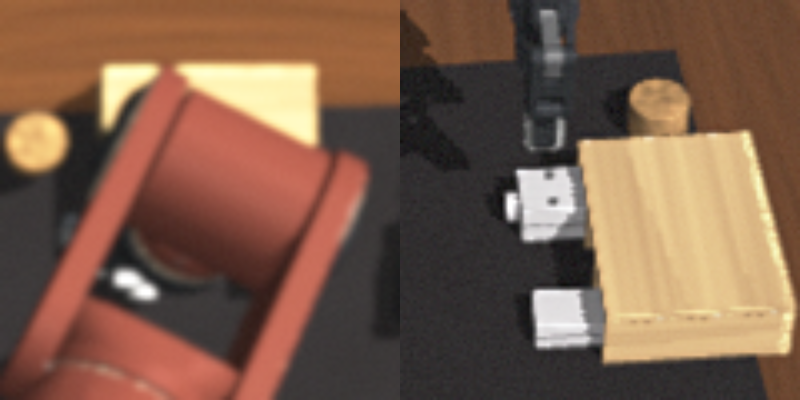

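The top view is blocked by the arm. In the side view the fingers hang just behind the mould's visible block at (550,200), with nothing in the way. I'll check the settled pose and descend.

```bash
python3 -c "
from h import *
plan((.555,-.2195,.004),88.8)"
```

```text
pos [ 0.5549 -0.2165  0.0919] q [-0.5   0.11  1.8   0.    1.24 -2.05] F [-0.14 -0.37  0.9 ] t 2.45
off [-0.2 -3.1 87.9] rot [ 0. -0.  0.] alt [ 0.     0.    -3.141]
```

```bash
python3 -m handwheel '[{"gripper":-0.32,"offset":[0,-3,45],"rotation":[0,0,0]},{"gripper":-0.32,"offset":[0,-3,88],"rotation":[0,0,0]},{"gripper":-0.32,"offset":[0,-3,88],"rotation":[0,0,0]},{"gripper":-0.32,"offset":[0,-3,88],"rotation":[0,0,0]},{"gripper":1,"offset":[0,-3,88],"rotation":[0,0,0]},{"gripper":1,"offset":[0,-3,88],"rotation":[0,0,0]},{"gripper":1,"offset":[0,-3,88],"rotation":[0,0,0]},{"gripper":1,"offset":[0,-3,88],"rotation":[0,0,0]}]' 60
python3 -c "
from h import *
plan((.425,-.2165,.004),88.8)"
```

```text
t: 3.45
tool_pos: [0.5571, -0.2208, 0.0069]
tool_rot: [0.032, 3.137, -0.004]
contact_force: [-1.0, 1.3, 7.0]
opening: 0.0347
grip_force: 61.8
pos [ 0.5571 -0.2208  0.0069] q [-0.5   0.23  1.82  0.    1.08 -2.05] F [-1.    1.29  7.01] t 3.45
off [132.2   1.6   2.2] rot [-0.002  0.005  0.   ] alt [-0.008 -0.004 -3.141]
```

```bash
python3 -m handwheel '[{"gripper":1,"offset":[15,0,-2],"rotation":[0,0,0]},{"gripper":1,"offset":[35,0,-2],"rotation":[0,0,0]},{"gripper":1,"offset":[60,0,-2],"rotation":[0,0,0]},{"gripper":1,"offset":[85,0,-2],"rotation":[0,0,0]},{"gripper":1,"offset":[110,0,-2],"rotation":[0,0,0]},{"gripper":1,"offset":[130,0,-2],"rotation":[0,0,0]},{"gripper":1,"offset":[145,0,-2],"rotation":[0,0,0]},{"gripper":1,"offset":[145,0,-2],"rotation":[0,0,0]}]' 
python3 - <<'E'
from h import *
plan((.425,-.2165,.004),88.8)
s=shot("side")["image"][:,:,::-1]
cv2.imwrite("pics/g2.png",cv2.resize(s[230:400,220:440],(660,510)))
E
```

```text
t: 4.45
tool_pos: [0.4092, -0.2175, 0.0068]
tool_rot: [0.033, 3.141, -0.003]
contact_force: [-4.6, 0.6, 9.9]
opening: 0.0347
grip_force: 62.2
pos [ 0.4092 -0.2175  0.0068] q [-0.65 -0.07  2.15 -0.    1.07 -2.2 ] F [-4.56  0.62  9.93] t 4.45
off [-15.8   1.3   2.8] rot [-0.002  0.    -0.   ] alt [0.000e+00 2.000e-03 3.141e+00]
```

View pics/g2.png

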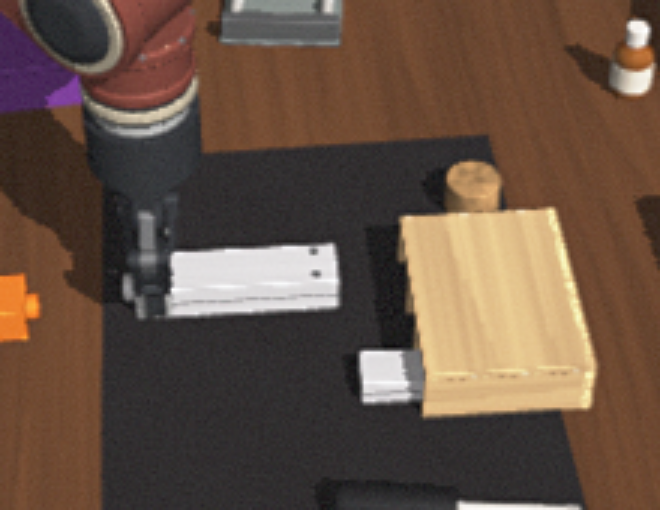

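The mould is fully out, flat, with its back end at crop (337,275), clear of the rack. I'll release and rise.

```bash
python3 -m handwheel '[{"gripper":-0.32,"offset":[0,0,0],"rotation":[0,0,0]},{"gripper":-0.32,"offset":[0,0,0],"rotation":[0,0,0]},{"gripper":-0.32,"offset":[0,0,0],"rotation":[0,0,0]},{"gripper":-0.32,"offset":[0,0,0],"rotation":[0,0,0]},{"gripper":-0.32,"offset":[0,0,-40],"rotation":[0,0,0]},{"gripper":-0.32,"offset":[-30,0,-80],"rotation":[0,0,0]},{"gripper":-0.32,"offset":[-70,0,-80],"rotation":[0,0,0]},{"gripper":-0.32,"offset":[-98,0,-80],"rotation":[0,0,0]}]' 
python3 - <<'E'
from h import *
S=shot("side");plan((.507,-.2165,.006),88.8)
x0,y0=255,300;im=S["image"][y0:345,x0:345].astype(int)
m=((im.min(2)>150)&(im.max(2)-im.min(2)<30)).astype(np.uint8)
c=max(cv2.findContours(m,0,cv2.CHAIN_APPROX_NONE)[0],key=cv2.contourArea)+np.array([x0,y0])
P=np.array([onz(S,u,v,.028)[:2] for u,v in c[:,0]],np.float32);r=cv2.minAreaRect(P)
print(np.round(r[0],4),np.round(r[1],4),r[2],P.min(0),P.max(0),cv2.boxPoints(r).round(3).tolist())
E
```

```text
t: 5.5
tool_pos: [0.5097, -0.219, 0.0863]
tool_rot: [0.032, 3.14, -0.002]
contact_force: [-0.3, -0.2, -0.5]
opening: 0.0561
grip_force: 0.0
pos [ 0.5119 -0.2191  0.0863] q [-0.54  0.02  1.9   0.    1.22 -2.09] F [-1.61  0.41  1.63] t 5.55
off [ 5.2  2.6 80.2] rot [-0.001  0.004  0.001] alt [-6.00e-03 -2.00e-03 -3.14e+00]
[ 0.4592 -0.2286] [0.0594 0.147 ] 88.65653228759766 [ 0.3857952  -0.25992057] [ 0.53283936 -0.19775188] [[0.38499999046325684, -0.25699999928474426], [0.5320000052452087, -0.25999999046325684], [0.5329999923706055, -0.20100000500679016], [0.38600000739097595, -0.19699999690055847]]
```

```bash
python3 -m handwheel '[{"gripper":-0.32,"offset":[2,1,45],"rotation":[0,0,0]},{"gripper":-0.32,"offset":[2,1,79],"rotation":[0,0,0]},{"gripper":-0.32,"offset":[2,1,79],"rotation":[0,0,0]},{"gripper":1,"offset":[2,1,79],"rotation":[0,0,0]},{"gripper":1,"offset":[2,1,79],"rotation":[0,0,0]},{"gripper":1,"offset":[2,1,79],"rotation":[0,0,0]},{"gripper":1,"offset":[2,1,79],"rotation":[0,0,0]},{"gripper":1,"offset":[2,1,79],"rotation":[0,0,0]}]' 90
python3 -c "
from h import *
plan((.507,-.2165,.006),88.8)"
```

```text
t: 6.55
tool_pos: [0.5071, -0.2186, 0.0083]
tool_rot: [0.033, 3.139, -0.003]
contact_force: [-0.9, -1.1, 6.8]
opening: 0.0335
grip_force: 91.9
pos [ 0.5071 -0.2186  0.0083] q [-0.54  0.13  1.94 -0.    1.07 -2.09] F [-0.95 -1.06  6.85] t 6.55
off [0.1 2.1 2.3] rot [-0.002  0.003  0.   ] alt [-4.000e-03 -3.000e-03 -3.141e+00]
```

```bash
python3 - <<'E'
from h import *
T=shot("top");S=shot("side")
O=np.array([.5515,.3235]);e=np.array([.1305,.9914]);n=np.array([.9914,-.1305])
for h in np.arange(0,.07,.01):
    f=lambda p:np.round([(p[:2]-O)@e,(p[:2]-O)@n],3)
    print(h.round(2),[f(onz(T,145+x/4,220+y/4,h)) for x,y in((200,72),(320,83),(520,103),(200,178),(480,212))],[f(onz(S,280+x/3,130+(y-260)/3,h)) for x,y in((162,375),(158,440),(154,510),(60,440))])
c=lambda x,z:tuple((O+x*e).round(4))+(z,)
plan(c(-.130,.10),-7.5); plan(c(-.130,.0393),-7.5)
E
```

```text
0.0 [array([0.003, 0.039]), array([-0.085,  0.041]), array([-0.229,  0.043]), array([-0.008, -0.036]), array([-0.211, -0.038])] [array([0.105, 0.044]), array([-0.015,  0.042]), array([-0.129,  0.041]), array([-0.017, -0.051])]
0.01 [array([-0.001,  0.038]), array([-0.087,  0.04 ]), array([-0.23 ,  0.042]), array([-0.011, -0.037]), array([-0.212, -0.038])] [array([0.088, 0.044]), array([-0.03 ,  0.043]), array([-0.143,  0.042]), array([-0.033, -0.049])]
0.02 [array([-0.004,  0.037]), array([-0.09 ,  0.039]), array([-0.232,  0.041]), array([-0.015, -0.037]), array([-0.213, -0.038])] [array([0.071, 0.044]), array([-0.045,  0.043]), array([-0.157,  0.042]), array([-0.048, -0.048])]
0.03 [array([-0.007,  0.036]), array([-0.092,  0.038]), array([-0.233,  0.04 ]), array([-0.018, -0.037]), array([-0.215, -0.039])] [array([0.055, 0.044]), array([-0.06 ,  0.043]), array([-0.171,  0.042]), array([-0.063, -0.047])]
0.04 [array([-0.01 ,  0.035]), array([-0.094,  0.037]), array([-0.234,  0.039]), array([-0.021, -0.038]), array([-0.216, -0.039])] [array([0.038, 0.045]), array([-0.076,  0.044]), arr
[... 434 characters left out ...]
ray([-0.106,  0.044]), array([-0.213,  0.043]), array([-0.109, -0.043])]
0.07 [array([-0.02 ,  0.032]), array([-0.102,  0.034]), array([-0.238,  0.035]), array([-0.03 , -0.039]), array([-0.221, -0.04 ])] [array([-0.012,  0.046]), array([-0.122,  0.044]), array([-0.227,  0.044]), array([-0.124, -0.041])]
pos [ 0.5071 -0.2186  0.0083] q [-0.54  0.13  1.94 -0.    1.07 -2.09] F [-1.68 -0.03  6.35] t 6.65
off [-19.1 413.5 -92.3] rot [-3.000e-03  1.000e-03 -1.461e+00] alt [1.000e-03 3.000e-03 1.681e+00]
pos [ 0.5071 -0.2186  0.0083] q [-0.54  0.13  1.94 -0.    1.07 -2.09] F [-1.68 -0.03  6.35] t 6.65
off [-18.9 413.6 -31.6] rot [-3.000e-03  1.000e-03 -1.461e+00] alt [1.000e-03 3.000e-03 1.681e+00]
```

```bash
python3 -m handwheel '[{"gripper":1,"offset":[0,0,-40],"rotation":[0,0,0]},{"gripper":1,"offset":[0,0,-95],"rotation":[0,0,0]},{"gripper":1,"offset":[0,30,-140],"rotation":[0,0,0.18]},{"gripper":1,"offset":[0,75,-150],"rotation":[0,0,0.36]},{"gripper":1,"offset":[-5,120,-150],"rotation":[0,0,0.54]},{"gripper":1,"offset":[-10,170,-150],"rotation":[0,0,0.72]},{"gripper":1,"offset":[-15,220,-150],"rotation":[0,0,0.9]},{"gripper":1,"offset":[-19,270,-150],"rotation":[0,0,1.08]}]' 
python3 - <<'E'
from h import *
plan((.5354,.1945,.13),-7.5)
E
```

```text
t: 7.65
tool_pos: [0.5297, 0.0527, 0.1554]
tool_rot: [-1.647, -2.674, 0.001]
contact_force: [0.5, 0.5, -3.8]
opening: 0.0341
grip_force: 91.4
pos [0.5297 0.0527 0.1554] q [-0.04 -0.11  1.9  -0.    1.35 -0.51] F [ 0.51  0.45 -3.78] t 7.65
off [124.   68.9  25.4] rot [-0.001 -0.     0.597] alt [ 0.000e+00 -1.000e-03 -2.544e+00]
```

```bash
python3 -m handwheel '[{"gripper":1,"offset":[20,10,0],"rotation":[0,0,0.15]},{"gripper":1,"offset":[50,25,0],"rotation":[0,0,0.3]},{"gripper":1,"offset":[80,45,10],"rotation":[0,0,0.45]},{"gripper":1,"offset":[105,60,20],"rotation":[0,0,0.597]},{"gripper":1,"offset":[124,69,25],"rotation":[0,0,0.597]},{"gripper":1,"offset":[124,69,25],"rotation":[0,0,0.597]},{"gripper":1,"offset":[124,69,25],"rotation":[0,0,0.597]},{"gripper":1,"offset":[124,69,25],"rotation":[0,0,0.597]}]' 
python3 - <<'E'
from h import *
S=shot("side");s=S["image"][:,:,::-1]
plan((.5354,.1945,.0393),-7.5)
T=shot("top");t=T["image"][:,:,::-1]
cv2.imwrite("pics/g3.png",np.hstack([cv2.resize(t[200:300,140:300],(480,300)),cv2.resize(s[100:250,260:380],(240,300))]))
E
```

```text
t: 8.65
tool_pos: [0.5357, 0.1921, 0.1317]
tool_rot: [2.355, 2.078, 0.001]
contact_force: [-0.7, -0.7, -3.9]
opening: 0.0345
grip_force: 91.1
pos [0.5357 0.1921 0.1317] q [ 0.21  0.    1.84 -0.    1.3   0.34] F [-0.73  0.53 -3.91] t 8.7
off [ 2.3 -0.6 92.4] rot [ 0.001 -0.     0.006] alt [ 0.000e+00  1.000e-03 -3.136e+00]
```

View pics/g3.png

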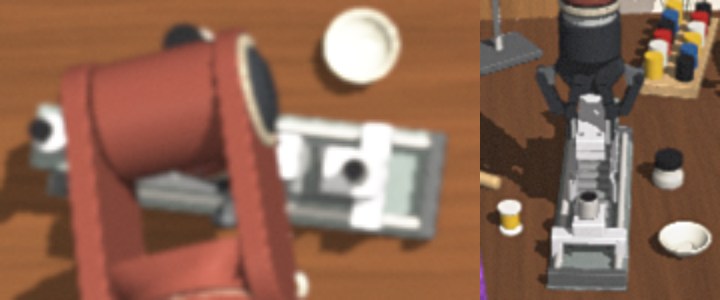

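The side view shows the mould held above the stand and roughly on its axis, with its rear end at crop (592,140). I'll check its lateral position and pitch by numbers before lowering.

```bash
python3 - <<'E'
from h import *
S=shot("side")
O=np.array([.5515,.3235]);e=np.array([.1305,.9914]);n=np.array([.9914,-.1305])
g=ctrl.get_obs()["tool_pos"][:2]; print("tool lat",(g-O)@n,"along",(g-O)@e)
for da,dz in((-.024,.151),(-.024,.123),(.116,.151)):
  print(da,dz,[np.round(proj(S,[*(g+da*e+l*n),dz]),1) for l in(-.018,.018)])
for r in range(150,190,4): print(r,S["image"][r,298:334,1])
E
```

```text
tool lat 0.0013765691770197663 along -0.1321109671291324
-0.024 0.151 [array([308. , 169.8]), array([322.5, 170. ])]
-0.024 0.123 [array([308.3, 179.4]), array([322.5, 179.6])]
0.116 0.151 [array([311. , 142.6]), array([324.4, 142.8])]
150 [ 55  55  41  52  65  73  51  53  60  47  53  74 107 115 148 217 230 232
 230 234 233 179 111  63  48  53  54  49  55 126 170 111  50  38  42  51]
154 [ 48  58  47  51  41  40  56  53  51  54  67 102 113 115 113 119 115 115
 113 124 114 111 116 106  68  50  52  53  53  47  53  53  53  51  52  56]
158 [ 40  45  44  35  44  55  52  49  54  54  44 104 115 115 116 115 121 115
 117 115 119 115 122 119  73  46  49  47  51  53  75  73  67  70  72  69]
162 [ 45  43  42  45  43  51  42  82 168 148 100 211 230 226 228 231 228 226
 160 124 115 111 117 111 115 169 150  82  57  90  97  86  78  80  74  71]
166 [ 41  42  48  36  33  58  49  77 163 155 164 189 165 154 217 227 227 225
 224 226 198 173 185 211 153 170 145  85  54  92 139 131 103 128 169 129]
170 [ 38  45  43  46  54  68  79 107  99 102 241 242 237 239 241 241 241 240
 240 242 241 241 246 252 167 160 159 108 101 137 182 111  76 173 220 187]
174 [ 42  42  45  48  72  76  89 104 103 104 213 225 218 217 214 215 216 216
 211 214 213 215 217 217 134  75  80 106 129 139 166 106 109 185 216 176]
178 [ 44  43  39  43  69  85 100 102 106 109 200 216 216 218 215 217 215 216
 214 215 218 214 216 219 150  90  76 120 134 139 149  96 132 196 224 166]
182 [ 47  36  46  71  81  92 104 105 106 103 101 139 155 155 151 153 152 154
 153 156 153 107  81  72  73  71  75 127 138 161 127  88 147 209 218 149]
186 [ 45  44  45  75  76 103 106 101 115 111 121 132 143 150 148 148 141 142
 144 146 147  95  69  74  69  66  88 159 178 135  86  82 165 211 218 165]
```

```bash
python3 -m handwheel '[{"gripper":1,"offset":[2,-1,30],"rotation":[0,0,0.006]},{"gripper":1,"offset":[2,-1,60],"rotation":[0,0,0.006]},{"gripper":1,"offset":[2,-1,75],"rotation":[0,0,0.006]},{"gripper":1,"offset":[2,-1,84],"rotation":[0,0,0.006]},{"gripper":1,"offset":[2,-1,88],"rotation":[0,0,0.006]},{"gripper":1,"offset":[2,-1,90],"rotation":[0,0,0.006]},{"gripper":1,"offset":[2,-1,91],"rotation":[0,0,0.006]},{"gripper":1,"offset":[2,-1,91],"rotation":[0,0,0.006]}]' 
python3 - <<'E'
from h import *
plan((.5354,.1945,.0393),-7.5)
E
```

```text
t: 9.8
tool_pos: [0.5349, 0.1951, 0.0408]
tool_rot: [2.361, 2.072, 0.001]
contact_force: [-0.5, -0.6, -3.6]
opening: 0.0342
grip_force: 91.1
pos [0.5349 0.1951 0.0408] q [0.22 0.12 1.88 0.   1.14 0.35] F [-0.54 -0.61 -3.63] t 9.8
off [-0.5  0.5  1.5] rot [ 0.001 -0.     0.   ] alt [ 0.000e+00  1.000e-03 -3.141e+00]
```

```bash
python3 -m handwheel '[{"gripper":1,"offset":[0,0,0.5],"rotation":[0,0,0]},{"gripper":1,"offset":[0,0,1],"rotation":[0,0,0]},{"gripper":1,"offset":[0,0,1.5],"rotation":[0,0,0]},{"gripper":1,"offset":[0,0,2],"rotation":[0,0,0]},{"gripper":1,"offset":[0,0,2],"rotation":[0,0,0]},{"gripper":1,"offset":[0,0,2],"rotation":[0,0,0]},{"gripper":1,"offset":[0,0,2],"rotation":[0,0,0]},{"gripper":1,"offset":[0,0,2],"rotation":[0,0,0]}]'
```

```text
t: 10.8
tool_pos: [0.5348, 0.1953, 0.0392]
tool_rot: [-2.361, -2.072, -0.001]
contact_force: [-4.6, -0.1, 5.9]
opening: 0.034
grip_force: 92.3
```

```bash
python3 -m handwheel '[{"gripper":-0.15,"offset":[0,0,0],"rotation":[0,0,0]},{"gripper":-0.15,"offset":[0,0,0],"rotation":[0,0,0]},{"gripper":-0.15,"offset":[0,0,0],"rotation":[0,0,0]},{"gripper":-0.15,"offset":[0,0,0],"rotation":[0,0,0]},{"gripper":-0.15,"offset":[0,0,-20],"rotation":[0,0,0]},{"gripper":-0.15,"offset":[0,0,-60],"rotation":[0,0,0]},{"gripper":-0.15,"offset":[0,0,-110],"rotation":[0,0,0]},{"gripper":-0.15,"offset":[-69,0,-110],"rotation":[0,0,0]}]' 
python3 - <<'E'
from h import *
S=shot("side");s=S["image"][:,:,::-1];T=shot("top");t=T["image"][:,:,::-1]
plan((.5258,.1265,.15),82.5)
cv2.imwrite("pics/g4.png",np.hstack([cv2.resize(t[220:290,145:305],(400,175)),cv2.resize(s[120:250,280:380],(228,175*2))[:175],cv2.resize(s[120:250,280:380],(228,175*2))[175:]]))
cv2.imwrite("pics/g4.png",np.hstack([cv2.resize(t[220:290,145:305],(480,210)),np.zeros((210,10,3),np.uint8),cv2.resize(s[150:250,290:350],(126,210))]) if 0 else np.hstack([np.pad(cv2.resize(t[220:290,145:305],(480,210)),((0,190),(0,0),(0,0))),cv2.resize(s[140:240,285:365],(320,400))]))
E
```

```text
t: 11.8
tool_pos: [0.5308, 0.1352, 0.1564]
tool_rot: [2.35, 2.074, 0.018]
contact_force: [0.5, -1.0, -0.0]
opening: 0.0493
grip_force: 0.0
pos [0.5274 0.1298 0.1514] q [ 0.11 -0.08  1.88 -0.    1.34  0.24] F [ 0.23  1.9  -0.08] t 11.9
off [-3.5 -1.1  1.4] rot [ 0.004 -0.003  1.568] alt [ 0.003  0.004 -1.574]
```

View pics/g4.png

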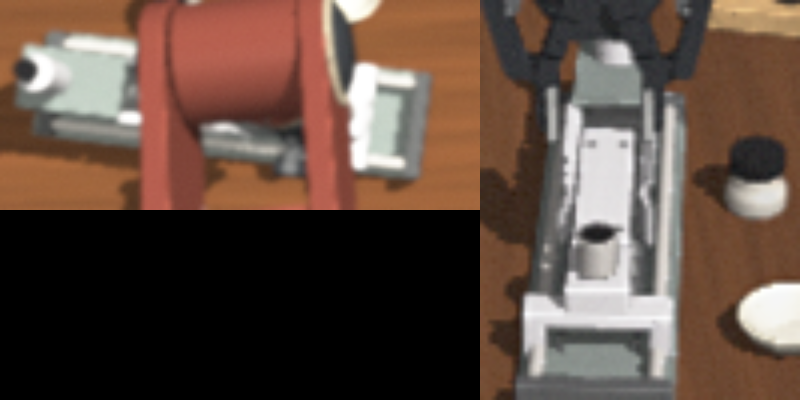

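The mould lies flat on the rollers between the guides, with its port towards the hood and the carriage knob behind it at (598,250). Next I'll grip the knob across the stand.

```bash
python3 -m handwheel '[{"gripper":-0.15,"offset":[-3.5,-1,30],"rotation":[0,0,0]},{"gripper":-0.15,"offset":[-3.5,-1,60],"rotation":[0,0,0]},{"gripper":-0.15,"offset":[-3.5,-1,79],"rotation":[0,0,0]},{"gripper":-0.15,"offset":[-3.5,-1,79],"rotation":[0,0,0]},{"gripper":1,"offset":[-3.5,-1,79],"rotation":[0,0,0]},{"gripper":1,"offset":[-3.5,-1,79],"rotation":[0,0,0]},{"gripper":1,"offset":[-3.5,-1,79],"rotation":[0,0,0]},{"gripper":1,"offset":[-3.5,-1,79],"rotation":[0,0,0]}]' 40
python3 - <<'E'
from h import *
plan((.5258,.1265,.15),82.5)
E
```

```text
t: 12.9
tool_pos: [0.5271, 0.1299, 0.0712]
tool_rot: [2.359, 2.07, 0.006]
contact_force: [4.7, -0.1, 3.3]
opening: 0.0246
grip_force: 40.6
pos [0.5271 0.1299 0.0712] q [ 0.1   0.01  1.94 -0.    1.19  0.23] F [ 4.71 -0.15  3.29] t 12.9
off [ -3.4  -0.4 -78.9] rot [ 0.005  0.003 -1.57 ] alt [ 0.003 -0.005  1.571]
```

```bash
python3 -m handwheel '[{"gripper":1,"offset":[3,0.7,0],"rotation":[0,0,0]},{"gripper":1,"offset":[9,0.7,0],"rotation":[0,0,0]},{"gripper":1,"offset":[17,0.7,0],"rotation":[0,0,0]},{"gripper":1,"offset":[25,0.7,0],"rotation":[0,0,0]},{"gripper":1,"offset":[33,0.7,0],"rotation":[0,0,0]},{"gripper":1,"offset":[41,0.7,0],"rotation":[0,0,0]},{"gripper":1,"offset":[47,0.7,0],"rotation":[0,0,0]},{"gripper":1,"offset":[50,0.7,0],"rotation":[0,0,0]}]'
python3 -m handwheel '[{"gripper":1,"offset":[0.5,0,0],"rotation":[0,0,0]},{"gripper":1,"offset":[1,0,0],"rotation":[0,0,0]},{"gripper":1,"offset":[1.5,0,0],"rotation":[0,0,0]},{"gripper":1,"offset":[2,0,0],"rotation":[0,0,0]},{"gripper":1,"offset":[2.5,0,0],"rotation":[0,0,0]},{"gripper":1,"offset":[3,0,0],"rotation":[0,0,0]},{"gripper":1,"offset":[3.5,0,0],"rotation":[0,0,0]},{"gripper":1,"offset":[4,0,0],"rotation":[0,0,0]}]'
```

```text
t: 13.9
tool_pos: [0.5334, 0.1774, 0.0711]
tool_rot: [2.358, 2.069, -0.003]
contact_force: [0.4, -8.7, 6.7]
opening: 0.0247
grip_force: 41.2
t: 14.9
tool_pos: [0.5339, 0.1811, 0.0711]
tool_rot: [2.358, 2.069, -0.003]
contact_force: [0.8, -8.3, 7.8]
opening: 0.0248
grip_force: 41.2
```

```bash
for i in 1; do python3 -m handwheel '[{"gripper":1,"offset":[0.5,0,0],"rotation":[0,0,0]},{"gripper":1,"offset":[1,0,0],"rotation":[0,0,0]},{"gripper":1,"offset":[1.5,0,0],"rotation":[0,0,0]},{"gripper":1,"offset":[2,0,0],"rotation":[0,0,0]},{"gripper":1,"offset":[2.5,0,0],"rotation":[0,0,0]},{"gripper":1,"offset":[3,0,0],"rotation":[0,0,0]},{"gripper":1,"offset":[3.5,0,0],"rotation":[0,0,0]},{"gripper":1,"offset":[4,0,0],"rotation":[0,0,0]}]' | egrep 'tool_pos|contact'; done
```

```text
tool_pos: [0.5344, 0.185, 0.0711]
contact_force: [0.9, -7.4, 7.3]
```

```bash
python3 -m handwheel '[{"gripper":1,"offset":[0.4,0,0],"rotation":[0,0,0]},{"gripper":1,"offset":[0.8,0,0],"rotation":[0,0,0]},{"gripper":1,"offset":[1.2,0,0],"rotation":[0,0,0]},{"gripper":1,"offset":[1.6,0,0],"rotation":[0,0,0]},{"gripper":1,"offset":[2,0,0],"rotation":[0,0,0]},{"gripper":1,"offset":[2.4,0,0],"rotation":[0,0,0]},{"gripper":1,"offset":[2.7,0,0],"rotation":[0,0,0]},{"gripper":1,"offset":[3,0,0],"rotation":[0,0,0]}]' | egrep 'tool_pos|contact'
```

```text
tool_pos: [0.5348, 0.188, 0.0711]
contact_force: [1.3, -9.1, 7.8]
```

```bash
python3 -m handwheel '[{"gripper":1,"offset":[0.4,0,0],"rotation":[0,0,0]},{"gripper":1,"offset":[0.8,0,0],"rotation":[0,0,0]},{"gripper":1,"offset":[1.2,0,0],"rotation":[0,0,0]},{"gripper":1,"offset":[1.6,0,0],"rotation":[0,0,0]},{"gripper":1,"offset":[2,0,0],"rotation":[0,0,0]},{"gripper":1,"offset":[2.4,0,0],"rotation":[0,0,0]},{"gripper":1,"offset":[2.7,0,0],"rotation":[0,0,0]},{"gripper":1,"offset":[3,0,0],"rotation":[0,0,0]}]' | egrep 'tool_pos|contact'
```

```text
tool_pos: [0.5352, 0.1909, 0.0711]
contact_force: [1.3, -8.0, 7.9]
```

```bash
python3 -m handwheel '[{"gripper":1,"offset":[0.4,0,0],"rotation":[0,0,0]},{"gripper":1,"offset":[0.8,0,0],"rotation":[0,0,0]},{"gripper":1,"offset":[1.2,0,0],"rotation":[0,0,0]},{"gripper":1,"offset":[1.6,0,0],"rotation":[0,0,0]},{"gripper":1,"offset":[2,0,0],"rotation":[0,0,0]},{"gripper":1,"offset":[2.4,0,0],"rotation":[0,0,0]},{"gripper":1,"offset":[2.7,0,0],"rotation":[0,0,0]},{"gripper":1,"offset":[3,0,0],"rotation":[0,0,0]}]' | egrep 'tool_pos|contact'
```

```text
tool_pos: [0.5356, 0.1939, 0.0711]
contact_force: [2.0, -8.6, 7.6]
```

```bash
python3 -m handwheel '[{"gripper":1,"offset":[0.4,0,0],"rotation":[0,0,0]},{"gripper":1,"offset":[0.8,0,0],"rotation":[0,0,0]},{"gripper":1,"offset":[1.2,0,0],"rotation":[0,0,0]},{"gripper":1,"offset":[1.6,0,0],"rotation":[0,0,0]},{"gripper":1,"offset":[2,0,0],"rotation":[0,0,0]},{"gripper":1,"offset":[2.4,0,0],"rotation":[0,0,0]},{"gripper":1,"offset":[2.7,0,0],"rotation":[0,0,0]},{"gripper":1,"offset":[3,0,0],"rotation":[0,0,0]}]' | egrep 'tool_pos|contact'
```

```text
tool_pos: [0.536, 0.1969, 0.0711]
contact_force: [1.8, -8.7, 6.8]
```

```bash
python3 -m handwheel '[{"gripper":1,"offset":[0.3,0,0],"rotation":[0,0,0]},{"gripper":1,"offset":[0.5,0,0],"rotation":[0,0,0]},{"gripper":1,"offset":[0.8,0,0],"rotation":[0,0,0]},{"gripper":1,"offset":[1,0,0],"rotation":[0,0,0]},{"gripper":1,"offset":[1.3,0,0],"rotation":[0,0,0]},{"gripper":1,"offset":[1.5,0,0],"rotation":[0,0,0]},{"gripper":1,"offset":[1.8,0,0],"rotation":[0,0,0]},{"gripper":1,"offset":[2,0,0],"rotation":[0,0,0]}]' | egrep 'tool_pos|contact'
```

```text
tool_pos: [0.5362, 0.1989, 0.0711]
contact_force: [1.9, -9.6, 7.4]
```

```bash
python3 -m handwheel '[{"gripper":1,"offset":[0.3,0,0],"rotation":[0,0,0]},{"gripper":1,"offset":[0.5,0,0],"rotation":[0,0,0]},{"gripper":1,"offset":[0.8,0,0],"rotation":[0,0,0]},{"gripper":1,"offset":[1,0,0],"rotation":[0,0,0]},{"gripper":1,"offset":[1.3,0,0],"rotation":[0,0,0]},{"gripper":1,"offset":[1.5,0,0],"rotation":[0,0,0]},{"gripper":1,"offset":[1.8,0,0],"rotation":[0,0,0]},{"gripper":1,"offset":[2,0,0],"rotation":[0,0,0]}]' | egrep 'tool_pos|contact'
```

```text
tool_pos: [0.5365, 0.2009, 0.0711]
contact_force: [1.8, -8.5, 7.4]
```

```bash
python3 -m handwheel '[{"gripper":1,"offset":[0.3,0,0],"rotation":[0,0,0]},{"gripper":1,"offset":[0.6,0,0],"rotation":[0,0,0]},{"gripper":1,"offset":[0.9,0,0],"rotation":[0,0,0]},{"gripper":1,"offset":[1.2,0,0],"rotation":[0,0,0]},{"gripper":1,"offset":[1.5,0,0],"rotation":[0,0,0]},{"gripper":1,"offset":[1.8,0,0],"rotation":[0,0,0]},{"gripper":1,"offset":[2.1,0,0],"rotation":[0,0,0]},{"gripper":1,"offset":[2.5,0,0],"rotation":[0,0,0]}]' | egrep 'tool_pos|contact'
```

```text
tool_pos: [0.5369, 0.2034, 0.0711]
contact_force: [1.4, -7.8, 7.4]
```

```bash
python3 -m handwheel '[{"gripper":1,"offset":[0.3,0,0],"rotation":[0,0,0]},{"gripper":1,"offset":[0.5,0,0],"rotation":[0,0,0]},{"gripper":1,"offset":[0.8,0,0],"rotation":[0,0,0]},{"gripper":1,"offset":[1,0,0],"rotation":[0,0,0]},{"gripper":1,"offset":[1.3,0,0],"rotation":[0,0,0]},{"gripper":1,"offset":[1.5,0,0],"rotation":[0,0,0]},{"gripper":1,"offset":[1.8,0,0],"rotation":[0,0,0]},{"gripper":1,"offset":[2,0,0],"rotation":[0,0,0]}]' | egrep 'tool_pos|contact'
```

```text
tool_pos: [0.5371, 0.2053, 0.0711]
contact_force: [2.1, -9.2, 7.6]
```

```bash
python3 -m handwheel '[{"gripper":1,"offset":[0.3,0,0],"rotation":[0,0,0]},{"gripper":1,"offset":[0.5,0,0],"rotation":[0,0,0]},{"gripper":1,"offset":[0.8,0,0],"rotation":[0,0,0]},{"gripper":1,"offset":[1,0,0],"rotation":[0,0,0]},{"gripper":1,"offset":[1.3,0,0],"rotation":[0,0,0]},{"gripper":1,"offset":[1.5,0,0],"rotation":[0,0,0]},{"gripper":1,"offset":[1.8,0,0],"rotation":[0,0,0]},{"gripper":1,"offset":[2,0,0],"rotation":[0,0,0]}]' | egrep 'tool_pos|contact'
```

```text
tool_pos: [0.5374, 0.2073, 0.0711]
contact_force: [1.3, -8.3, 7.4]
```

```bash
python3 - <<'E'
from h import *
S=shot("side");s=S["image"][:,:,::-1]
cv2.imwrite("pics/g5.png",cv2.resize(s[130:250,280:380],(500,600),interpolation=cv2.INTER_CUBIC))
E
```

```text
(no output)
```

View pics/g5.png

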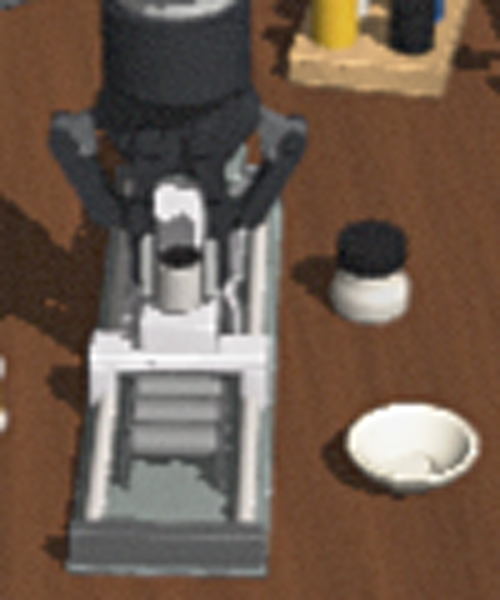

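The carriage has moved along with the gripped knob at crop (180,280), and nothing is snagged. I'll keep feeling for the nozzle.

```bash
python3 -m handwheel '[{"gripper":1,"offset":[0.3,0,0],"rotation":[0,0,0]},{"gripper":1,"offset":[0.5,0,0],"rotation":[0,0,0]},{"gripper":1,"offset":[0.8,0,0],"rotation":[0,0,0]},{"gripper":1,"offset":[1,0,0],"rotation":[0,0,0]},{"gripper":1,"offset":[1.3,0,0],"rotation":[0,0,0]},{"gripper":1,"offset":[1.5,0,0],"rotation":[0,0,0]},{"gripper":1,"offset":[1.8,0,0],"rotation":[0,0,0]},{"gripper":1,"offset":[2,0,0],"rotation":[0,0,0]}]' | egrep 'tool_pos|contact'
```

```text
tool_pos: [0.5376, 0.2093, 0.0711]
contact_force: [1.1, -8.7, 8.0]
```

```bash
python3 -m handwheel '[{"gripper":1,"offset":[0.3,0,0],"rotation":[0,0,0]},{"gripper":1,"offset":[0.5,0,0],"rotation":[0,0,0]},{"gripper":1,"offset":[0.8,0,0],"rotation":[0,0,0]},{"gripper":1,"offset":[1,0,0],"rotation":[0,0,0]},{"gripper":1,"offset":[1.3,0,0],"rotation":[0,0,0]},{"gripper":1,"offset":[1.5,0,0],"rotation":[0,0,0]},{"gripper":1,"offset":[1.8,0,0],"rotation":[0,0,0]},{"gripper":1,"offset":[2,0,0],"rotation":[0,0,0]}]' | egrep 'tool_pos|contact'
```

```text
tool_pos: [0.5379, 0.2113, 0.0711]
contact_force: [1.7, -8.2, 8.3]
```

```bash
python3 -m handwheel '[{"gripper":1,"offset":[0.3,0,0],"rotation":[0,0,0]},{"gripper":1,"offset":[0.5,0,0],"rotation":[0,0,0]},{"gripper":1,"offset":[0.8,0,0],"rotation":[0,0,0]},{"gripper":1,"offset":[1,0,0],"rotation":[0,0,0]},{"gripper":1,"offset":[1.3,0,0],"rotation":[0,0,0]},{"gripper":1,"offset":[1.5,0,0],"rotation":[0,0,0]},{"gripper":1,"offset":[1.8,0,0],"rotation":[0,0,0]},{"gripper":1,"offset":[2,0,0],"rotation":[0,0,0]}]' | egrep 'tool_pos|contact'
```

```text
tool_pos: [0.5382, 0.2132, 0.0711]
contact_force: [0.5, -7.9, 6.7]
```

```bash
python3 -m handwheel '[{"gripper":1,"offset":[0.3,0,0],"rotation":[0,0,0]},{"gripper":1,"offset":[0.5,0,0],"rotation":[0,0,0]},{"gripper":1,"offset":[0.8,0,0],"rotation":[0,0,0]},{"gripper":1,"offset":[1,0,0],"rotation":[0,0,0]},{"gripper":1,"offset":[1.3,0,0],"rotation":[0,0,0]},{"gripper":1,"offset":[1.5,0,0],"rotation":[0,0,0]},{"gripper":1,"offset":[1.8,0,0],"rotation":[0,0,0]},{"gripper":1,"offset":[2,0,0],"rotation":[0,0,0]}]' | egrep 'tool_pos|contact'
```

```text
tool_pos: [0.5384, 0.2152, 0.0711]
contact_force: [1.2, -7.8, 7.3]
```

```bash
python3 - <<'E'
from h import *
S=shot("side");s=S["image"][:,:,::-1]
O=np.array([.5515,.3235]);e=np.array([.1305,.9914])
print(onz(S,316,181.4,.095), ((onz(S,316,181.4,.095)[:2]-O)@e), (onz(S,313.73,197.6,.095)[:2]-O)@e)
o=ctrl.get_obs();print((o["tool_pos"][:2]-O)@e,o["t"],o["contact_force"])
x,y=300,165
im=S["image"][y:y+35,x:x+34].astype(int)
m=(im.max(2)<90).astype(np.uint8);n,l,st,ce=cv2.connectedComponentsWithStats(m);print([(np.round(c+[x,y],1),a[4]) for c,a in zip(ce[1:],st[1:]) if a[4]>8])
cv2.imwrite("pics/g6.png",cv2.resize(s[130:230,290:360],(420,600),interpolation=cv2.INTER_CUBIC))
E
```

```text
[0.5366559  0.20378791 0.095     ] -0.12061972351099119 -0.1959280621477957
-0.10901468728777376 29.0 [ 1.89514833 -8.45732148  7.80134898]
[(array([304.1, 174.7]), np.int32(193)), (array([326.2, 170.9]), np.int32(133)), (array([315.4, 179.1]), np.int32(34)), (array([328.4, 187.8]), np.int32(9))]
```

View pics/g6.png

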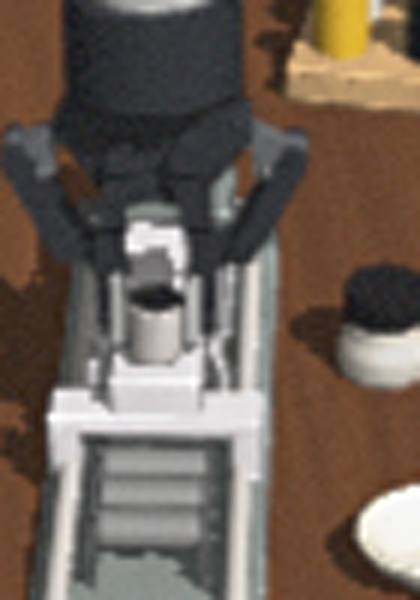

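The knob's black recess is at (315.4,179.1), so the carriage has travelled the full 86 mm with the tool and there is no slip. I'll continue in small steps.

```bash
python3 -m handwheel '[{"gripper":1,"offset":[0.3,0,0],"rotation":[0,0,0]},{"gripper":1,"offset":[0.5,0,0],"rotation":[0,0,0]},{"gripper":1,"offset":[0.8,0,0],"rotation":[0,0,0]},{"gripper":1,"offset":[1,0,0],"rotation":[0,0,0]},{"gripper":1,"offset":[1.3,0,0],"rotation":[0,0,0]},{"gripper":1,"offset":[1.5,0,0],"rotation":[0,0,0]},{"gripper":1,"offset":[1.8,0,0],"rotation":[0,0,0]},{"gripper":1,"offset":[2,0,0],"rotation":[0,0,0]}]' | egrep 'tool_pos|contact'
```

```text
tool_pos: [0.5386, 0.2167, 0.0711]
contact_force: [0.6, -9.9, 7.6]
```

```bash
python3 -m handwheel '[{"gripper":1,"offset":[0.3,0,0],"rotation":[0,0,0]},{"gripper":1,"offset":[0.5,0,0],"rotation":[0,0,0]},{"gripper":1,"offset":[0.8,0,0],"rotation":[0,0,0]},{"gripper":1,"offset":[1,0,0],"rotation":[0,0,0]},{"gripper":1,"offset":[1.3,0,0],"rotation":[0,0,0]},{"gripper":1,"offset":[1.5,0,0],"rotation":[0,0,0]},{"gripper":1,"offset":[1.8,0,0],"rotation":[0,0,0]},{"gripper":1,"offset":[2,0,0],"rotation":[0,0,0]}]' | egrep 'tool_pos|contact'
```

```text
tool_pos: [0.5389, 0.2185, 0.0711]
contact_force: [1.3, -10.0, 7.8]
```

```bash
python3 -m handwheel '[{"gripper":1,"offset":[0.2,0,0],"rotation":[0,0,0]},{"gripper":1,"offset":[0.4,0,0],"rotation":[0,0,0]},{"gripper":1,"offset":[0.6,0,0],"rotation":[0,0,0]},{"gripper":1,"offset":[0.8,0,0],"rotation":[0,0,0]},{"gripper":1,"offset":[1.0,0,0],"rotation":[0,0,0]},{"gripper":1,"offset":[1.2,0,0],"rotation":[0,0,0]},{"gripper":1,"offset":[1.4,0,0],"rotation":[0,0,0]},{"gripper":1,"offset":[1.6,0,0],"rotation":[0,0,0]}]' | egrep 'tool_pos|contact'
```

```text
tool_pos: [0.539, 0.2199, 0.0711]
contact_force: [-0.5, -11.9, 9.1]
```

```bash
python3 -m handwheel '[{"gripper":1,"offset":[0.2,0,0],"rotation":[0,0,0]},{"gripper":1,"offset":[0.4,0,0],"rotation":[0,0,0]},{"gripper":1,"offset":[0.6,0,0],"rotation":[0,0,0]},{"gripper":1,"offset":[0.7,0,0],"rotation":[0,0,0]},{"gripper":1,"offset":[0.8,0,0],"rotation":[0,0,0]},{"gripper":1,"offset":[0.9,0,0],"rotation":[0,0,0]},{"gripper":1,"offset":[1.0,0,0],"rotation":[0,0,0]},{"gripper":1,"offset":[1.2,0,0],"rotation":[0,0,0]}]' | egrep 'tool_pos|contact'
```

```text
tool_pos: [0.5392, 0.2209, 0.0711]
contact_force: [0.3, -11.4, 8.3]
```

```bash
python3 -m handwheel '[{"gripper":1,"offset":[0.2,0,0],"rotation":[0,0,0]},{"gripper":1,"offset":[0.4,0,0],"rotation":[0,0,0]},{"gripper":1,"offset":[0.6,0,0],"rotation":[0,0,0]},{"gripper":1,"offset":[0.8,0,0],"rotation":[0,0,0]},{"gripper":1,"offset":[0.8,0,0],"rotation":[0,0,0]},{"gripper":1,"offset":[0.8,0,0],"rotation":[0,0,0]},{"gripper":1,"offset":[0.8,0,0],"rotation":[0,0,0]},{"gripper":1,"offset":[0.8,0,0],"rotation":[0,0,0]}]' | egrep 't:|tool_pos|contact'
```

```text
t: 34.0
tool_pos: [0.5393, 0.2216, 0.0711]
tool_rot: [2.357, 2.068, -0.006]
contact_force: [0.7, -13.0, 9.0]
```

```bash
python3 -m handwheel '[{"gripper":1,"offset":[-0.5,0,0],"rotation":[0,0,0]},{"gripper":1,"offset":[-1,0,0],"rotation":[0,0,0]},{"gripper":1,"offset":[-1.3,0,0],"rotation":[0,0,0]},{"gripper":1,"offset":[-1.5,0,0],"rotation":[0,0,0]},{"gripper":1,"offset":[-1.5,0,0],"rotation":[0,0,0]},{"gripper":1,"offset":[-1.5,0,0],"rotation":[0,0,0]},{"gripper":1,"offset":[-1.5,0,0],"rotation":[0,0,0]},{"gripper":1,"offset":[-1.5,0,0],"rotation":[0,0,0]}]' | egrep 't:|tool_pos|contact'
```

```text
t: 35.0
tool_pos: [0.5393, 0.2216, 0.0711]
tool_rot: [2.358, 2.069, -0.002]
contact_force: [2.2, -7.6, 6.6]
```

```bash
python3 -m handwheel '[{"gripper":1,"offset":[-0.7,0,0],"rotation":[0,0,0]},{"gripper":1,"offset":[-1.5,0,0],"rotation":[0,0,0]},{"gripper":-0.15,"offset":[-1.5,0,0],"rotation":[0,0,0]},{"gripper":-0.15,"offset":[-1.5,0,0],"rotation":[0,0,0]},{"gripper":-0.15,"offset":[-1.5,0,0],"rotation":[0,0,0]},{"gripper":-0.15,"offset":[-1.5,0,0],"rotation":[0,0,0]},{"gripper":-0.15,"offset":[-1.5,0,-20],"rotation":[0,0,0]},{"gripper":-0.15,"offset":[-1.5,0,-60],"rotation":[0,0,0]}]' | egrep 't:|tool_pos|contact|open'
python3 -m handwheel '[{"gripper":-0.15,"offset":[0,0,-50],"rotation":[0,0,0]},{"gripper":-0.15,"offset":[-20,0,-90],"rotation":[0,0,0]},{"gripper":-0.15,"offset":[-80,0,-90],"rotation":[0,0,0]},{"gripper":-0.15,"offset":[-140,0,-90],"rotation":[0,0,0]},{"gripper":-0.15,"offset":[-200,0,-90],"rotation":[0,0,0]},{"gripper":-0.15,"offset":[-250,0,-90],"rotation":[0,0,0]},{"gripper":-0.15,"offset":[-250,0,-90],"rotation":[0,0,0]},{"gripper":-0.15,"offset":[-250,0,-90],"rotation":[0,0,0]}]' | egrep 't:|tool_pos|contact'
python3 - <<'E'
from h import *
S=shot("side","s7");T=shot("top","t7")
t=T["image"][:,:,::-1];s=S["image"][:,:,::-1]
cv2.imwrite("pics/g7.png",np.hstack([cv2.resize(t[200:300,140:300],(480,300)),cv2.resize(s[100:250,270:370],(200,300))]))
O=np.array([.5515,.3235]);e=np.array([.1305,.9914])
for r in range(172,186,2): print(r,S["image"][r,304:328,1])
E
```

```text
t: 36.0
tool_pos: [0.5366, 0.2216, 0.1291]
tool_rot: [-2.36, -2.071, 0.005]
contact_force: [0.5, -0.3, 0.2]
opening: 0.0491
t: 37.0
tool_pos: [0.5056, -0.0257, 0.2205]
tool_rot: [2.361, 2.071, 0.002]
contact_force: [0.5, 0.1, 0.3]
172 [ 83 109 197 230 232 225 129 216 227 222 223 224 226 225 225 232 197 106
  52  56  58  52  50  51]
174 [ 90 110 204 231 231 189 117 225 231 226 228 230 231 229 229 234 204 108
  54  41  50  48  49  80]
176 [ 90 123 223 234 233 164 101 215 237 181 136 125 124 125 140 188 157 148
 166 147  83  47  54 118]
178 [ 99 150 228 230 235 142 135 140  79  35  33  23  32  28  29  40  83 135
 172 160  87  47  53 109]
180 [101 180 228 237 229 136 160 132 132 114  91  82  86  88 127 195 144 140
 169 158  90  44  54 131]
182 [118 199 142 133 129 100 147 115 105 127 157 178 194 198 202 196 131 136
 170 158  92  49  60 130]
184 [126 224 163 105  85 110 113  96 109 132 155 175 183 194 200 192 134 116
 166 156  87  50  62 133]
```

View pics/g7.png

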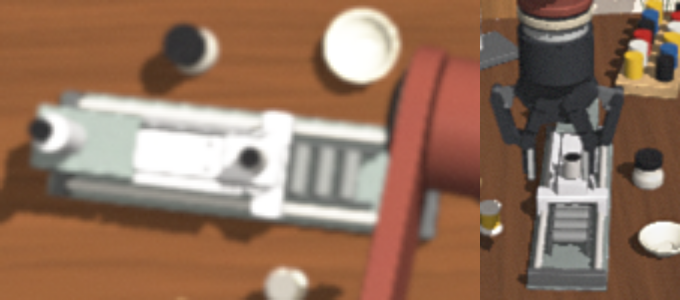

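The mould's front is under the hood at crop (135,150) and the carriage is up against its rear. The arm is clear and the bystanders haven't moved. I'll hand in.

```bash
python3 -c "
from station import ctrl
print(ctrl.finish_job())"
```

```text
the job is handed in; nothing more can be done
None
```

The mould is loaded in the stand with its port pressed about half way into the nozzle (around 5 mm, judged from push force and travel) and left clamped; the job was handed in at about 37 s, and no verdict was returned.

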